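Load a battery pack into the charger and latch its tray

TASK

Put the orange battery pack on charge: lay it flat in the pocket of the charger's pulled-out blue-fronted tray with its brass contacts towards the charger, then push the tray in by its front until the push-push latch catches, let go and make sure that it stays in. Press gently: the charger must never feel more than 22 N. Leave the other things on the bench where they are.

Things in the scene. Friction and masses are not known exactly. Their poses are not given: they have to be found in the camera images.
- pack: Battery pack, loose, a block 72 (x) x 36 (y) x 30 (z) mm, 0.12 to 0.25 kg, black with an orange sleeve and two brass contacts at the top edge of its +x end. Origin: centre of its underside; z up. It starts flat on the bench, its contacts end pointing roughly away from the robot (its yaw is within 0.6 rad of the world's).
- pack_contacts (a point): Centre of the pack's contacts end face: 36 mm along +x of the pack and 15 mm above its underside.
- charger: Battery charger, screwed to the bench, a grey box 190 (x) x 170 (y) x 68 (z) mm with a tray bay open to its front, which faces its -x. Origin: centre of its underside; x points into the bay, the direction in which the tray is pushed; its yaw varies by up to 0.3 rad. The tray is part of it.
- tray (a joint): How far the tray is pushed in, in m: 0 fully out (start), 0.064 to 0.082 at rest latched. A spring drives it out with 4.5 N (out) to 6.6 N (in); with rubbing, sliding it in takes 6 to 8 N. Let go unlatched, it comes all the way back to 0. It catches only when pressed to a reading somewhere between 0.073 and 0.091, set differently each time, so find it by force.
- bay_mouth (a point): Centre of the bay's mouth in the charger's front face, 37 mm above the bench. The push-push latch is inside: near the end a rubber stop is felt, and the push rises by some 6 N per mm; the latch has caught when the push is about 14 N (16 to 19 N is sure). Let go, the tray comes back 6 to 13 mm and stays. A second such press releases it and it springs fully out.
- tray_pocket (a point): Centre of the tray's pocket floor, 20 mm above the bench; x points into the charger, z up; moves with the tray. The pocket is 75 (x) x 39 (y) mm, a 1.5 mm gap all round the pack, with white walls 8 mm high, 9 mm thick at the sides and 6 mm at the inner end, which has two brass contacts. Fully out, the whole pocket stands in front of the charger, open from above.
- tray_front (a point): Centre of the tray's flat front face, where to push (white mark), 37 mm above the bench; 53.5 mm from the pocket's centre towards -x. x points into the charger. The blue front panel is 90 wide, 8 thick and spans 8 to 62 mm above the bench. Its back is 94 mm from the charger's front face when fully out, 12 to 30 mm when latched.
- sanding_block: Wooden sanding block with a cork sole, 85 x 42 x 32 mm, loose; origin: centre of its underside. Bystander.
- glue: White glue bottle with a red cap, 44 mm diameter, 115 mm tall, loose, standing; origin: centre of its underside. Bystander.
- weights: Stack of steel plates, one piece 66 x 56 x 48 mm, 0.95 kg, loose; origin: centre of its underside. Bystander.
- screwdriver: Screwdriver lying loose on the bench. Bystander.

How it is judged (in metres and radians):
On the way, in this order (a step that is already met when the one before it is completed fails the run):
1. the pack lies seated in the pocket of the still pulled-out tray, contacts end inward, let go (horizontal distance between pack and tray_pocket below 0.004 m and z of pack in the frame of tray_pocket between -0.004 and 0.004 m and angle between pack's own z axis and vertical below 0.06 rad and angle between the x axis of pack and the x axis of tray_pocket, either way round below 0.06 rad and x of pack_contacts in the frame of tray_pocket above 0.025 m and contact force between each of the arm, the fingers and pack below 0.05 N and value of joint tray below 0.02 m), for 0.2 s.
2. the tray stays in with nothing touching the charger (value of joint tray above 0.058 m and contact force between each of the arm, the fingers and charger below 0.05 N and horizontal distance between pack and tray_pocket below 0.004 m and z of pack in the frame of tray_pocket between -0.004 and 0.004 m and angle between pack's own z axis and vertical below 0.06 rad and angle between the x axis of pack and the x axis of tray_pocket, either way round below 0.06 rad and x of pack_contacts in the frame of tray_pocket above 0.025 m), for 0.3 s.
At the end, for the whole second after the job is handed in: The tray rests latched: pushed in by more than 58 mm and still, with nothing touching the charger or the pack; the pack lies at rest and flat in the pocket, within 4 mm of the pocket's centre and floor, aligned to 0.06 rad, contacts end towards the charger (all of step 2 and velocity of joint tray between -0.003 and 0.003 m/s and linear speed of pack below 0.01 m/s and contact force between each of the arm, the fingers and pack below 0.05 N).
It fails at once if the robot presses on the charger or its tray, or presses the pack on it, with more than 22 N (contact force between any of the arm, the fingers, pack and charger above 22 N).
It fails at once if another thing on the bench is moved by more than 40 mm (distance of any of sanding_block, glue, weights, screwdriver from where it was at the start of the episode above 0.04 m).
It also fails if it takes over 67 s, if anything falls off the work surface, if the arm or the gripper's body presses on something with over 40 N, if the wrist force passes 120 N, or if a joint passes its speed limit or range.

ROBOT

A 6-joint arm with a two-finger parallel gripper is mounted at the origin on the work surface. World frame = base frame: x ahead of the robot, y to its left, z up, the work surface at z = 0. Lengths are in mm, angles in degrees, forces in N, time in s.
With the tool pointing down it reaches from about 350 to 850 mm from the base axis. Payload 8.1 kg.
Tool frame: the origin (TCP) lies midway between the tips of the shut fingers; the grasp point (between the pads) lies 19 mm behind it; z points along the fingers, y is the line along which they close (so a half turn about z gives the same grasp; the last joint's range is limited). The gripper opens to 85 mm and grips with 20 to 120 N. Pads are 22 mm wide; open, the fingers measure 114 mm over their backs; the gripper's body (76 mm by 85 mm) begins 54 mm behind the grasp point. The pads swing forward as they close: fully open they stand 13 mm farther back than shut.
Start: joints at [69.248, 7.471, 85.268, -0, 87.261, -4.893], TCP at [163.945, 577.172, 231.292] pointing down, gripper open.
Joint ranges: [-169.43, 169.43], [-51.17, 129.36], [1.28, 143.12], [-76.62, 256.62], [0, 156.53], [-152.29, 152.29]. Speed limits (degrees/s): [136.94, 136.94, 159.86, 180, 180, 180].

INTERFACE

Orientations are given as [roll, pitch, yaw] about the fixed x, y, z axes, in that order (R = Rz(yaw) Ry(pitch) Rx(roll)).
In Python, from bench import r gives the robot as it stands. The module is installed in compiled form; this text tells all that it offers.
- The arm moves only by the tool jog_arm, never from a script. Its argument "rows" is a list of rows, each a list of 2 entries, a list of its own where there are three numbers: the shift along the tool's x, y, z in mm, then the turn, a rotation vector about the tool's x, y, z in rad. A call has 1 to 10 rows; each row is the pose to reach, as a shift and turn from the pose commanded when the call began, along the tool's axes at that moment; what a row does not reach only later rows make up. A row lasts 1/10 s, in which the tool goes at most 50 mm and 8.59 degrees, less where a joint would pass 70% of its speed; a pose out of reach is approached as far as the arm can. A call with a gripper value outside its range is refused whole. "grip" is the finger opening in mm, from 0 to 85.4, set as the call begins (left out, the last holds). The fingers move at their own pace and stop on an object; "force" is the grip in N (left out, the last holds). Time passes only in rows, so rows that repeat a pose let the fingers close. It gives the time, the measured TCP pose, the force, the opening and the grip force at its end, in the units of the state.
- r.sense(): the state, without advancing time (a new reading comes with each control period).
- r.snapshot(name): name is "scene" or "top" or "wrist"; returns (picture, depth): 384x512x3 uint8, blue, green, red; 384x512 float32, mm along the optical axis (not along the pixel's ray), 0 where there is no reading.
- r.camera_params(name): a dict with "fx", "fy", "cx", "cy" (pixels), "pose" (4x4, takes a point from camera to world coordinates); the wrist camera has in their place "tool_from_camera" (4x4, takes a point from camera to tool coordinates, whose origin is the TCP and whose axes are the flange's). Camera axes: x right, y down, z forward; pixel columns grow to the right and rows downward; lengths in mm; the calibration is good to about 2 mm. A picture is of the moment at which its call begins: read the wrist's pose just before it. camera_params takes no time and is no camera call.
- r.hand_in(): hands the job in; it is judged then, once.
The state is a dict: "time": time; "joint_pos": joint angles; "qd": joint speeds; "joint_efforts": joint torques, N m; "tool_pos": TCP position; "tcp_rot": TCP orientation; "ft_force": force on the tool from outside, world axes, zero at the start; "wrist_torque": the same for the moment, N m; "finger_gap": finger opening in mm; "grip_force": force on a finger pad.
Only numpy, scipy, OpenCV 4.12 (cv2) and the standard library are available. Lean on these libraries where they do the work, as an engineer would, in place of code of your own. Each camera call takes 0.05 s, during which the arm holds its last target. There are 200 camera calls.

## Working session

There is one attempt and no reset: what is moved stays moved. The work goes in short steps, Python scripts to look and compute and a tool call to move; the robot and the scene stay as the last step left them, time stands still between calls to the robot, and variables do not carry over. Pictures are saved under pics/ and viewed, at most 10 in all, crops included, and the job is handed in when it is done.

Besides the shell and the picture viewer there is one more tool, called after "Emit:" as name([rows], argument=value, ...), one row to a line, values as JSON. jog_arm: Moves the arm, as the interface text tells. Its arguments: {"type":"object","properties":{"rows":{"type":"array"},"grip":{"type":"number"},"force":{"type":"number"}},"required":["rows"]}

```bash
mkdir -p pics
python3 - <<'E'
from bench import r
import numpy as np, cv2
s=r.sense(); print(s)
for n in ("top","scene"):
    im,d=r.snapshot(n); cv2.imwrite(f"pics/{n}0.png",im); np.savez(f"{n}0.npz",im=im,d=d)
    print(n,r.camera_params(n))
print(r.camera_params("wrist"))
E
```

```text
{'time': 0.0, 'joint_pos': array([ 6.92491685e+01,  7.51676206e+00,  8.53334729e+01, -1.95539729e-04,
        8.72636533e+01, -4.89340418e+00]), 'qd': array([-0.00848526,  0.0373622 ,  0.04931556, -0.04112526, -0.04942209,
        0.06512007]), 'joint_efforts': array([-2.71049117e-03, -5.69351470e+01, -5.00574195e+01, -1.54525992e-04,
        1.36931345e-02, -9.42724751e-05]), 'tool_pos': array([163.71727823, 576.61035304, 230.18703837]), 'tcp_rot': array([-1.79886510e+02, -9.52032453e-03,  1.64142573e+02]), 'ft_force': array([ 1.18782215,  0.48885853, -0.05833894]), 'wrist_torque': array([0.00255542, 0.00889302, 0.03915409]), 'grip_force': 0.0, 'finger_gap': 85.10907733536108}
top {'fx': 367.81776963075123, 'fy': 367.81776963075123, 'cx': 252.67934534696525, 'cy': 190.52048017089558, 'pose': array([[ 7.36422273e-02, -9.70096688e-01,  2.31277404e-01,
         3.27399306e+02],
       [-9.97283791e-01, -7.13172086e-02,  1.84091123e-02,
        -7.91115622e+01],
       [-1.36456002e-03, -2.32004894e-01, -9.72713661e-01,
         1.07246247e+03],
       [ 0.00000000e+00,  0.00000000e+00,
[... 266 characters left out ...]
e-01, -2.09317537e-01,  1.73262249e-01,
        -2.26532524e+02],
       [-1.64020031e-02, -6.81229079e-01, -7.31886546e-01,
         7.37155457e+02],
       [ 0.00000000e+00,  0.00000000e+00,  0.00000000e+00,
         1.00000000e+00]])}
{'fx': 285.0842511466163, 'fy': 285.0842511466163, 'cx': 250.20427966317956, 'cy': 188.387066136345, 'tool_from_camera': array([[ 1.79713322e-04, -9.45876556e-01, -3.24526591e-01,
         8.37783368e+01],
       [ 9.99999827e-01,  3.51698792e-04, -4.71302984e-04,
        -9.37760905e-01],
       [ 5.59930053e-04, -3.24526450e-01,  9.45876456e-01,
        -1.42367742e+02],
       [ 0.00000000e+00,  0.00000000e+00,  0.00000000e+00,
         1.00000000e+00]])}
```

View pics/top0.png

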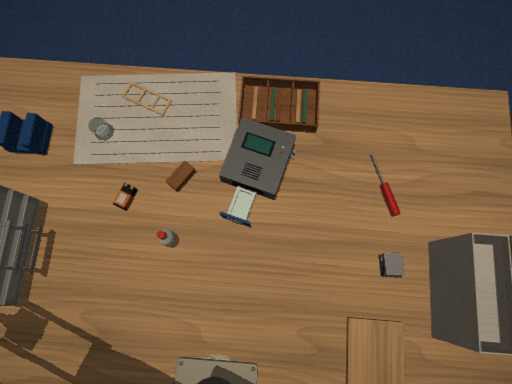

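View pics/scene0.png

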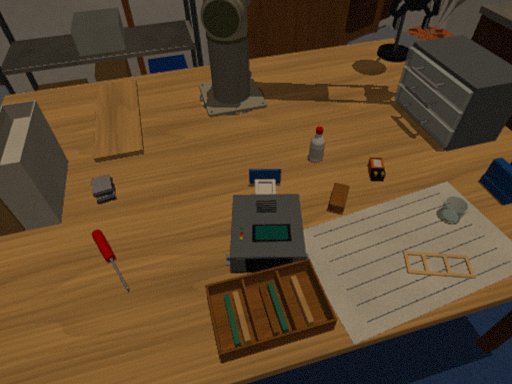

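The top view shows the pack at (125,196) with its contacts pointing up and to the right. The tray is at (240,205), with the blue front at (236,218) and the charger at (258,158). The glue is at (165,238), the sanding block at (180,176), the weights at (392,264) and the screwdriver at (385,185). The scene view agrees with this.

```bash
cat > h.py <<'E'
import numpy as np, cv2
from bench import r
from scipy.spatial.transform import Rotation as R
def cloud(d,c,pose):
    v,u=np.mgrid[:d.shape[0],:d.shape[1]]
    p=np.stack([(u-c['cx'])/c['fx']*d,(v-c['cy'])/c['fy']*d,d],-1)
    return p@pose[:3,:3].T+pose[:3,3]
def ray(uv,z,c,pose):
    uv=np.atleast_2d(uv).astype(float)
    k=np.c_[(uv[:,0]-c['cx'])/c['fx'],(uv[:,1]-c['cy'])/c['fy'],np.ones(len(uv))]@pose[:3,:3].T
    return (pose[:3,3]+k*((z-pose[2,3])/k[:,2])[:,None])[:,:2]
def tool():
    s=r.sense(); T=np.eye(4); T[:3,:3]=R.from_euler('xyz',s['tcp_rot'],degrees=True).as_matrix(); T[:3,3]=s['tool_pos']; return T,s
def wrist(name=None):
    T,s=tool(); im,d=r.snapshot("wrist"); c=r.camera_params("wrist")
    if name: cv2.imwrite(f"pics/{name}.png",im)
    return im,d,c,T@c['tool_from_camera'],T,s
def rect(P):
    (c,s,a)=cv2.minAreaRect(P.astype(np.float32)); return np.round(c,1),np.round(s,1),round(a,1)
def cmd(T,p,yaw=None,Rg=None):
    "shift and rotvec in tool axes to TCP position p, tool-down with tool x at yaw deg"
    if Rg is None: Rg=R.from_euler('xyz',[180,0,yaw],degrees=True).as_matrix()
    return np.round(T[:3,:3].T@(np.array(p)-T[:3,3]),1), np.round(R.from_matrix(T[:3,:3].T@Rg).as_rotvec(),4)
E
python3 - <<'E'
from h import *
z=np.load("top0.npz"); im,d=z['im'],z['d']; c=r.camera_params("top"); W=cloud(d,c,c['pose'])
def reg(n,u0,u1,v0,v1,zl,zh):
    P=W[v0:v1,u0:u1].reshape(-1,3); P=P[(P[:,2]>zl)&(P[:,2]<zh)]
    print(n,len(P),rect(P[:,:2]),np.round(np.median(P,0),1))
reg('pack',105,145,175,215,18,45)
reg('charger',215,305,110,210,60,80)
reg('front',215,255,205,230,50,70)
reg('glue',150,185,220,255,15,140)
reg('sand',160,200,155,195,15,45)
reg('weights',370,410,245,285,20,60)
hsv=cv2.cvtColor(im,cv2.COLOR_BGR2HSV)
for n,lo,hi,zz in(('orange',(5,150,150),(20,255,255),30),):
    m=cv2.inRange(hsv,lo,hi)[175:215,105:145]; v,u=np.nonzero(m); 
    print(n,len(u),ray([u.mean()+105,v.mean()+175],zz,c,c['pose']))
reg('drawers',0,45,180,310,20,600)
c=r.camera_params("scene"); W=cloud(np.load("scene0.npz")['d'],c,c['pose'])
reg('drawers-scene',400,510,40,150,20,600); reg('tallbox-scene',0,66,100,230,20,600)
E
```

```text
pack 339 (array([534. , 315.4]), array([39.5, 71.8]), 69.8) [532.3 312.9  29.9]
charger 3722 (array([674. , -66.1]), array([170.3, 192.2]), 74.4) [669.7 -66.4  68.2]
front 107 (array([487.3, -14.8]), array([89. ,  8.6]), 74.6) [486.4 -16.5  61.2]
glue 274 (array([420. , 167.3]), array([38.4, 44.7]), 76.4) [416.7 161.8  77.8]
sand 433 (array([607.4, 158.9]), array([42.4, 84.7]), 54.6) [605.6 157.6  31.5]
weights 517 (array([ 394.5, -458.1]), array([66.1, 53.6]), 4.3) [ 392.5 -455.1   47.1]
orange 68 [[524.94498531 321.972805  ]]
drawers 3535 (array([356.9, 544.6]), array([ 53.9, 297.2]), 87.5) [382.8 561.2  93. ]
drawers-scene 9647 (array([175.3, 663. ]), array([263.7, 687.8]), 84.2) [424.4 581.8 169.3]
tallbox-scene 7005 (array([ 340.1, -644.1]), array([137.8, 266.8]), 89.8) [ 404.2 -597.3  149.5]
```

Run:
```python
from h import *
T,s=tool(); print(cmd(T,(164,420,240),160),cmd(T,(534,315,180),160))
c=r.camera_params("scene"); W=cloud(np.load("scene0.npz")['d'],c,c['pose'])[40:150,400:510].reshape(-1,3)
W=W[(W[:,2]>20)&(W[:,0]>150)&(W[:,0]<600)]; print(np.percentile(W,[1,99],axis=0).round())
```

```text
(array([ -43. , -150.7,   -9.4]), array([-0.0016, -0.0001,  0.0722])) (array([-427.7, -150.5,   50.6]), array([-0.0016, -0.0001,  0.0722]))
[[220. 520.  24.]
 [511. 753. 222.]]
```

Emit:
jog_arm([
  [[-40,-150,-10],[0,0,0.072]],
  [[-40,-150,-10],[0,0,0.072]],
  [[-40,-150,-10],[0,0,0.072]],
  [[-428,-150,50],[0,0,0.072]],
  [[-428,-150,50],[0,0,0.072]],
  [[-428,-150,50],[0,0,0.072]],
  [[-428,-150,50],[0,0,0.072]],
  [[-428,-150,50],[0,0,0.072]],
  [[-428,-150,50],[0,0,0.072]],
  [[-428,-150,50],[0,0,0.072]],
], grip=75)

```text
time: 1.1
tool_pos: [494.6, 327.3, 187.2]
tcp_rot: [-180.0, -0.0, 160.0]
ft_force: [0.1, 1.2, 1.5]
finger_gap: 74.7
grip_force: 0.0
```

Emit:
jog_arm([
  [[-60,0,0],[0,0,0]],
  [[-60,0,0],[0,0,0]],
])

```text
time: 1.3
tool_pos: [553.0, 304.7, 186.2]
tcp_rot: [-179.9, -0.0, 159.8]
ft_force: [-1.6, 0.4, 0.7]
finger_gap: 74.8
grip_force: 0.0
```

Run:
```python
from h import *
im,d,c,P,T,s=wrist("w1"); W=cloud(d,c,P)
m=(W[...,2]>22)&(W[...,2]<40)&(np.hypot(W[...,0]-534,W[...,1]-315)<65)&(d>0)
Q=W[m]; rc=rect(Q[:,:2]); print(len(Q),rc,np.median(Q[:,2]),s['tool_pos'],s['tcp_rot'])
hsv=cv2.cvtColor(im,cv2.COLOR_BGR2HSV)
o=cv2.inRange(hsv,(5,150,120),(22,255,255))>0; O=W[o&m]; print('orange',rect(O[:,:2]))
v,u=np.nonzero(m); print(u.min(),u.max(),v.min(),v.max())
```

```text
2300 (array([534.8, 313.1]), array([36.5, 72.6]), 69.1) 30.116000101934304 [552.96745411 304.65645496 186.15356836] [-1.79885900e+02 -2.76187403e-03  1.59791547e+02]
orange (array([541.8, 323.9]), array([11.6, 66.4]), 69.4)
236 271 119 186
```

View pics/w1.png

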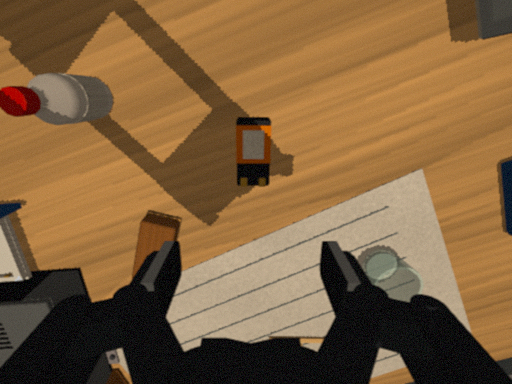

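The pack is at (253,152) with its brass contacts at the lower end (v≈181), which is away from the robot. That matches the measured 72.6 x 36.5 mm and height of 30.1 mm.

Run:
```python
from h import *
T,s=tool(); print(cmd(T,(534.8,313.1,60),159.1),cmd(T,(534.8,313.1,9),159.1))
```

```text
(array([ 19.1,   1.5, 126.5]), array([-0.0015, -0.0003,  0.0121])) (array([ 19.1,   1.6, 177.5]), array([-0.0015, -0.0003,  0.0121]))
```

Emit:
jog_arm([
  [[19,1.5,50],[0,0,0.012]],
  [[19,1.5,100],[0,0,0.012]],
  [[19,1.5,140],[0,0,0.012]],
  [[19,1.5,165],[0,0,0.012]],
  [[19,1.5,177.5],[0,0,0.012]],
  [[19,1.5,177.5],[0,0,0.012]],
  [[19,1.5,177.5],[0,0,0.012]],
])

```text
time: 2.05
tool_pos: [532.6, 316.6, 12.1]
tcp_rot: [179.9, 0.1, 159.4]
ft_force: [0.0, -0.4, 0.6]
finger_gap: 75.1
grip_force: 0.0
```

Emit:
jog_arm([
  [[0,0,0],[0,0,0]],
  [[0,0,0],[0,0,0]],
  [[0,0,0],[0,0,0]],
  [[0,0,0],[0,0,0]],
  [[0,0,0],[0,0,0]],
  [[0,0,0],[0,0,0]],
  [[0,0,0],[0,0,0]],
  [[0,0,0],[0,0,0]],
], grip=25, force=40)

```text
time: 2.85
tool_pos: [533.2, 316.3, 12.2]
tcp_rot: [179.9, 0.1, 159.3]
ft_force: [-0.2, -0.9, 7.6]
finger_gap: 34.9
grip_force: 41.7
```

Run:
```python
from h import *
T,s=tool(); p=s['tool_pos']; print(cmd(T,(p[0],p[1],160),164.5),cmd(T,(595,-44,160),164.5))
```

```text
(array([  -0.3,    0.3, -147.8]), array([ 0.0018,  0.0018, -0.0903])) (array([-185.3, -315. , -148.1]), array([ 0.0018,  0.0018, -0.0903]))
```

Emit:
jog_arm([
  [[0,0,-20],[0,0,0]],
  [[0,0,-60],[0,0,0]],
  [[0,0,-110],[0,0,-0.03]],
  [[0,0,-148],[0,0,-0.06]],
  [[-22,-38,-148],[0,0,-0.09]],
  [[-45,-76,-148],[0,0,-0.09]],
  [[-70,-119,-148],[0,0,-0.09]],
  [[-95,-161,-148],[0,0,-0.09]],
  [[-120,-204,-148],[0,0,-0.09]],
  [[-145,-246,-148],[0,0,-0.09]],
])

```text
time: 3.85
tool_pos: [580.6, 32.4, 158.5]
tcp_rot: [180.0, -0.0, 164.5]
ft_force: [1.0, -0.4, -2.1]
finger_gap: 35.4
grip_force: 40.7
```

Emit:
jog_arm([
  [[-20,-34,0],[0,0,0]],
  [[-35,-60,0],[0,0,0]],
  [[-40,-69,0],[0,0,0]],
  [[-40,-69,0],[0,0,0]],
  [[-40,-69,0],[0,0,0]],
  [[-40,-69,0],[0,0,0]],
])

```text
time: 4.45
tool_pos: [600.6, -41.2, 158.3]
tcp_rot: [180.0, -0.0, 164.6]
ft_force: [0.1, 0.3, -2.1]
finger_gap: 35.0
grip_force: 40.8
```

```bash
cat > look.py <<'E'
from h import *
import sys
im,d,c,P,T,s=wrist(sys.argv[1]); W=cloud(d,c,P); np.savez(sys.argv[1]+".npz",im=im,d=d,P=P,T=T)
print(s['tool_pos'],s['tcp_rot'],s['finger_gap'],s['grip_force'])
L=(W-T[:3,3])@T[:3,:3]   # tool coordinates
m=(abs(L[...,0])<55)&(abs(L[...,1])<17)&(L[...,2]>-25)&(L[...,2]<30)&(d>0)
print('held (tool frame)',m.sum(), np.percentile(L[m],[1,50,99],axis=0).round(1).tolist())
hsv=cv2.cvtColor(im,cv2.COLOR_BGR2HSV)
b=(cv2.inRange(hsv,(95,120,40),(125,255,255))>0)&(W[...,2]>55)&(W[...,2]<70)&(np.hypot(W[...,0]-487,W[...,1]+15)<70)
print('front top',b.sum(),rect(W[b][:,:2]),np.median(W[b][:,2]))
w=(cv2.inRange(hsv,(0,0,120),(180,70,255))>0)&(np.hypot(W[...,0]-535,W[...,1]+28)<62)
wt=w&(W[...,2]>25)&(W[...,2]<32); wf=w&(W[...,2]>15)&(W[...,2]<24)
for n,k in(('walls',wt),('floor',wf)): print(n,k.sum(),rect(W[k][:,:2]),np.median(W[k][:,2]))
ch=(abs(W[...,2]-68)<5)&(np.hypot(W[...,0]-674,W[...,1]+66)<140)
print('charger',ch.sum(),rect(W[ch][:,:2]))
E
python3 look.py w2
```

```text
[600.63955461 -41.20186807 158.32424147] [ 1.79978480e+02 -3.18786573e-02  1.64571636e+02] 35.00199674281945 40.75588881969452
held (tool frame) 9284 [[-37.1, -16.6, -19.9], [7.7, -0.1, -17.8], [33.9, 16.7, 7.9]]
front top 1271 (array([489.3, -17. ]), array([87.7,  7.2]), 74.5) 61.56010286825838
walls 2620 (array([535.5, -29.6]), array([57.5, 89.2]), 74.5) 27.792912510290734
floor 3420 (array([536.9, -31.4]), array([56.4, 94.3]), 76.1) 19.856368781069477
charger 12301 (array([672.2, -67.6]), array([170.5, 185.6]), 74.5)
```

View pics/w2.png

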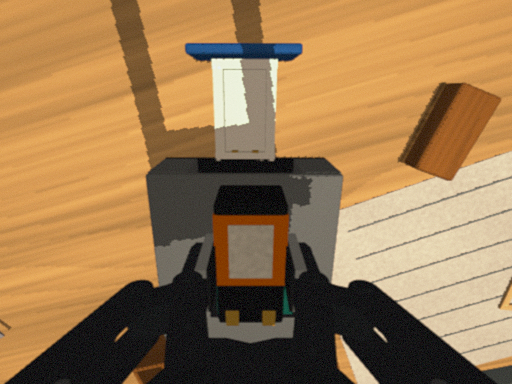

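The blue front is at (243,51), the tray pocket spans u 222–268 and v 68–152, and the held pack is at (252,250). Its contacts, at (232,318) and (268,318), are on the charger side. I'll measure the held pack's top face in the tool frame.

```bash
cat > fit.py <<'E'
from h import *
import sys
z=np.load(sys.argv[1]+".npz"); im,d,P,T=z['im'],z['d'],z['P'],z['T']; c=r.camera_params("wrist"); W=cloud(d,c,P); L=(W-T[:3,3])@T[:3,:3]
m=(abs(L[...,0])<60)&(abs(L[...,1])<18.5)&(abs(L[...,2]+17.8)<2)&(d>0)
m=cv2.morphologyEx(m.astype(np.uint8),cv2.MORPH_OPEN,np.ones((3,3)))>0
print('top face',rect(L[m][:,:2]),'z',np.median(L[m][:,2]), 'tilt fit',np.round(np.linalg.lstsq(np.c_[L[m][:,:2],np.ones(m.sum())],L[m][:,2],rcond=None)[0],4))
hsv=cv2.cvtColor(im,cv2.COLOR_BGR2HSV); o=(cv2.inRange(hsv,(5,150,90),(22,255,255))>0)&m
print('orange',rect(L[o][:,:2]))
# back end face bottom (toward robot): lowest points
b=(abs(L[...,1])<15)&(L[...,2]>-15)&(L[...,2]<20)&(L[...,0]>25)&(L[...,0]<45); print('rear face',np.percentile(L[b],[2,50,98],axis=0).round(1).tolist())
E
python3 fit.py w2
```

```text
top face (array([-2.7, -0. ]), array([36.9, 73.4]), 90.0) z -17.897702019853305 tilt fit [-6.00000e-03  2.50000e-03 -1.79053e+01]
orange (array([-5.3, -0.5]), array([35.9, 66.4]), 89.9)
rear face [[33.1, -14.4, -14.5], [33.6, -0.0, -3.6], [34.0, 14.3, 9.9]]
```

Run:
```python
from h import *
T,s=tool(); print(cmd(T,(534.3,-29.3,158),164.5),cmd(T,(534.3,-29.3,44),164.5))
```

```text
(array([67.2, -6.2,  0.4]), array([ 0.0003, -0.0004,  0.0015])) (array([ 67.1,  -6.2, 114.4]), array([ 0.0003, -0.0004,  0.0015]))
```

Emit:
jog_arm([
  [[35,-3,0],[0,0,0.0015]],
  [[67,-6,10],[0,0,0.0015]],
  [[67,-6,45],[0,0,0.0015]],
  [[67,-6,80],[0,0,0.0015]],
  [[67,-6,105],[0,0,0.0015]],
  [[67,-6,114],[0,0,0.0015]],
  [[67,-6,114],[0,0,0.0015]],
  [[67,-6,114],[0,0,0.0015]],
  [[67,-6,114],[0,0,0.0015]],
])

```text
time: 5.4
tool_pos: [536.4, -30.6, 46.5]
tcp_rot: [180.0, 0.2, 164.4]
ft_force: [0.8, -0.0, -2.0]
finger_gap: 35.1
grip_force: 40.7
```

```bash
python3 look.py w3; python3 fit.py w3
```

```text
[536.40796257 -30.64549094  46.47970707] [179.97462809   0.18442342 164.41568061] 35.07442120943884 40.68519830703735
held (tool frame) 12411 [[-48.7, -16.6, -19.8], [17.4, -0.1, -17.4], [54.4, 16.7, 27.2]]
front top 3340 (array([488.1, -16.8]), array([88.3,  7.8]), 74.6) 61.45414966118848
walls 1192 (array([512.5, -23.4]), array([56.6, 59.2]), 74.4) 27.784706080147643
floor 541 (array([509.2, -22.2]), array([39.4, 10.9]), 73.8) 19.725848126718716
charger 5628 (array([575.5, -42.6]), array([151.8,  77.6]), 74.4)
top face (array([-8.2, -0.1]), array([36.8, 84.2]), 90.0) z -17.922379094107225 tilt fit [-5.50000e-03  1.90000e-03 -1.79304e+01]
orange (array([-6.2, -0.6]), array([35.8, 68.6]), 90.0)
rear face [[33.1, -14.4, -14.7], [33.6, -0.0, -3.9], [34.0, 14.4, 9.9]]
```

View pics/w3.png

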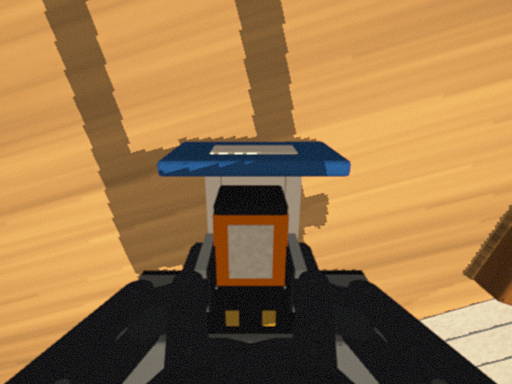

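Emit:
jog_arm([
  [[3.2,0.6,0],[0,0,-0.001]],
  [[3.2,0.6,0],[0,0,-0.001]],
  [[3.2,0.6,0],[0,0,-0.001]],
  [[3.2,0.6,0],[0,0,-0.001]],
  [[3.2,0.6,0],[0,0,-0.001]],
])

```text
time: 5.95
tool_pos: [531.9, -29.2, 44.5]
tcp_rot: [-180.0, 0.0, 164.5]
ft_force: [0.7, 0.7, -1.7]
finger_gap: 35.2
grip_force: 40.7
```

Emit:
jog_arm([
  [[-1.5,0.4,0],[0,0,0]],
  [[-1.5,0.4,3],[0,0,0]],
  [[-1.5,0.4,5],[0,0,0]],
  [[-1.5,0.4,7],[0,0,0]],
  [[-1.5,0.4,8],[0,0,0]],
  [[-1.5,0.4,8],[0,0,0]],
])

```text
time: 6.55
tool_pos: [533.1, -29.1, 36.1]
tcp_rot: [-180.0, -0.0, 164.5]
ft_force: [-0.0, -0.1, -1.1]
finger_gap: 35.0
grip_force: 40.8
```

Emit:
jog_arm([
  [[0,0,1.5],[0,0,0]],
  [[0,0,2.5],[0,0,0]],
  [[0,0,3.5],[0,0,0]],
  [[0,0,3.5],[0,0,0]],
  [[0,0,3.5],[0,0,0]],
])

```text
time: 7.05
tool_pos: [533.4, -29.2, 32.9]
tcp_rot: [-180.0, -0.0, 164.5]
ft_force: [-0.9, -0.0, -2.8]
finger_gap: 34.7
grip_force: 40.8
```

Emit:
jog_arm([
  [[0,0,0.7],[0,0,0]],
  [[0,0,0.7],[0,0,0]],
  [[0,0,0.7],[0,0,0]],
])

```text
time: 7.35
tool_pos: [533.4, -29.2, 32.3]
tcp_rot: [-180.0, 0.0, 164.5]
ft_force: [-1.0, 0.3, -2.1]
finger_gap: 34.7
grip_force: 40.8
```

Emit:
jog_arm([
  [[0,0,0],[0,0,0]],
  [[0,0,0],[0,0,0]],
  [[0,0,0],[0,0,0]],
  [[0,0,0],[0,0,0]],
  [[0,0,0],[0,0,0]],
  [[0,0,-10],[0,0,0]],
  [[0,0,-40],[0,0,0]],
  [[0,0,-80],[0,0,0]],
  [[0,0,-80],[0,0,0]],
  [[0,0,-80],[0,0,0]],
], grip=55)

```text
time: 8.35
tool_pos: [534.9, -29.4, 114.6]
tcp_rot: [180.0, 0.2, 164.5]
ft_force: [-0.8, 0.0, -0.9]
finger_gap: 55.0
grip_force: 0.0
```

```bash
cat > chk.py <<'E'
from h import *
import sys
im,d,c,P,T,s=wrist(sys.argv[1]); W=cloud(d,c,P)
cv2.imwrite(f"pics/{sys.argv[1]}.png",im)
cx,cy=map(float,sys.argv[2:4])
a=np.deg2rad(-15.5); U=np.array([[np.cos(a),np.sin(a)],[-np.sin(a),np.cos(a)]])
L=np.dstack([(W[...,:2]-[cx,cy])@U.T,W[...,2]])
print(s['tool_pos'],s['ft_force'])
for n,zl,zh,xr,yr in(('pack top',46,54,48,30),('walls',25,31,50,32)):
    m=(L[...,2]>zl)&(L[...,2]<zh)&(abs(L[...,0])<xr)&(abs(L[...,1])<yr)&(d>0)
    m=cv2.morphologyEx(m.astype(np.uint8),cv2.MORPH_OPEN,np.ones((3,3)))>0
    Q=L[m]; print(n,len(Q),rect(Q[:,:2]) if len(Q)>5 else '', np.median(Q[:,2]) if len(Q) else '')
m=(L[...,2]>57)&(L[...,2]<65)&(abs(L[...,1])<55)&(L[...,0]<-40)&(L[...,0]>-65); print('front',rect(L[m][:,:2]))
E
python3 chk.py w4 535.8 -30
```

```text
[534.86520431 -29.40710897 114.56842622] [-0.84809595  0.00760848 -0.9226484 ]
pack top 3959 (array([-0.3, -0.8]), array([36.6, 72.8]), 89.7) 50.11475010921549
walls 1921 (array([2.8, 0.4]), array([82.5, 57.2]), 0.1) 27.765327781872088
front (array([-49.2,   0.3]), array([89.8,  7.8]), 90.0)
```

View pics/w4.png

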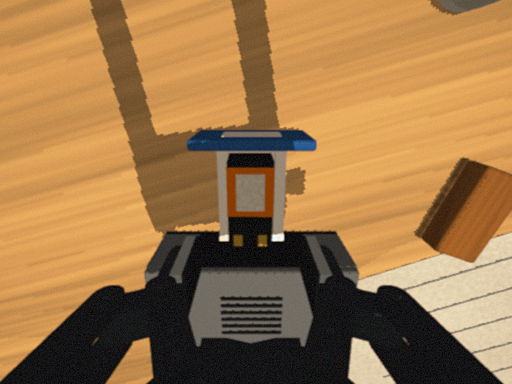

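Pack is seated flat: top at 50.1 mm, centred to about 1 mm, contacts inward at (238,240) and (263,240). Next I'll go in front of the panel with the fingers shut.

Run:
```python
from h import *
T,s=tool(); print(cmd(T,(449.8,-5.9,114),164.5),cmd(T,(449.8,-5.9,28),164.5))
```

```text
(array([87.1, -0. , -1.2]), array([ 0.0001,  0.0012, -0.0007])) (array([87.2, -0. , 84.8]), array([ 0.0001,  0.0012, -0.0007]))
```

Emit:
jog_arm([
  [[40,0,0],[0,0,0]],
  [[80,0,0],[0,0,0]],
  [[87,0,0],[0,0,0]],
  [[87,0,20],[0,0,0]],
  [[87,0,50],[0,0,0]],
  [[87,0,75],[0,0,0]],
  [[87,0,85],[0,0,0]],
  [[87,0,85],[0,0,0]],
  [[87,0,85],[0,0,0]],
  [[87,0,85],[0,0,0]],
], grip=0)

```text
time: 9.4
tool_pos: [450.8, -6.0, 28.6]
tcp_rot: [180.0, 0.1, 164.5]
ft_force: [-0.7, 0.1, 0.8]
finger_gap: 0.0
grip_force: 0.0
```

Emit:
jog_arm([
  [[0,0,0],[0,0,0]],
  [[-4,0,0],[0,0,0]],
  [[-8,0,0],[0,0,0]],
  [[-12,0,0],[0,0,0]],
  [[-15,0,0],[0,0,0]],
  [[-18,0,0],[0,0,0]],
  [[-18,0,0],[0,0,0]],
])

```text
time: 10.1
tool_pos: [467.3, -10.8, 27.3]
tcp_rot: [180.0, 0.0, 164.4]
ft_force: [-0.5, 0.7, 0.5]
finger_gap: -0.2
grip_force: 0.0
```

Emit:
jog_arm([
  [[-2,0,0],[0,0,0]],
  [[-4,0,0],[0,0,0]],
  [[-6,0,0],[0,0,0]],
  [[-8,0,0],[0,0,0]],
  [[-10,0,0],[0,0,0]],
  [[-12,0,0],[0,0,0]],
  [[-14,0,0],[0,0,0]],
  [[-16,0,0],[0,0,0]],
])

```text
time: 10.9
tool_pos: [481.6, -14.8, 27.0]
tcp_rot: [-180.0, -0.1, 164.5]
ft_force: [-5.9, 0.9, 3.8]
finger_gap: -0.1
grip_force: 2.7
```

Emit:
jog_arm([
  [[-2.5,0,0],[0,0,0]],
  [[-5,0,0],[0,0,0]],
  [[-7.5,0,0],[0,0,0]],
  [[-10,0,0],[0,0,0]],
  [[-12.5,0,0],[0,0,0]],
  [[-15,0,0],[0,0,0]],
  [[-17.5,0,0],[0,0,0]],
  [[-20,0,0],[0,0,0]],
  [[-22.5,0,0],[0,0,0]],
  [[-25,0,0],[0,0,0]],
])

```text
time: 11.9
tool_pos: [505.6, -21.4, 27.0]
tcp_rot: [-180.0, -0.1, 164.5]
ft_force: [-5.6, 1.7, 5.1]
finger_gap: 0.0
grip_force: 3.1
```

Emit:
jog_arm([
  [[-2.5,0,0],[0,0,0]],
  [[-5,0,0],[0,0,0]],
  [[-7.5,0,0],[0,0,0]],
  [[-10,0,0],[0,0,0]],
  [[-12.5,0,0],[0,0,0]],
  [[-15,0,0],[0,0,0]],
  [[-17.5,0,0],[0,0,0]],
  [[-20,0,0],[0,0,0]],
  [[-22.5,0,0],[0,0,0]],
  [[-25,0,0],[0,0,0]],
])

```text
time: 12.9
tool_pos: [529.3, -28.1, 27.0]
tcp_rot: [-180.0, -0.2, 164.5]
ft_force: [-7.7, 2.7, 6.1]
finger_gap: 0.2
grip_force: 4.1
```

Emit:
jog_arm([
  [[-1,0,-0.2],[0,0,0]],
  [[-2,0,-0.4],[0,0,0]],
  [[-3,0,-0.6],[0,0,0]],
  [[-4,0,-0.8],[0,0,0]],
  [[-5,0,-1],[0,0,0]],
  [[-6,0,-1],[0,0,0]],
  [[-7,0,-1],[0,0,0]],
  [[-8,0,-1],[0,0,0]],
  [[-9,0,-1],[0,0,0]],
  [[-10,0,-1],[0,0,0]],
])

```text
time: 13.9
tool_pos: [537.8, -30.4, 27.0]
tcp_rot: [-180.0, -0.3, 164.5]
ft_force: [-9.6, 3.1, 3.1]
finger_gap: -0.1
grip_force: 4.6
```

Emit:
jog_arm([
  [[-0.7,0,0],[0,0,0]],
  [[-1.4,0,0],[0,0,0]],
  [[-2,0,0],[0,0,0]],
  [[-2,0,0],[0,0,0]],
])

```text
time: 14.3
tool_pos: [539.9, -31.0, 27.0]
tcp_rot: [-180.0, -0.3, 164.5]
ft_force: [-7.8, 1.8, 1.8]
finger_gap: 0.3
grip_force: 3.9
```

Emit:
jog_arm([
  [[-0.5,0,0],[0,0,0]],
  [[-1,0,0],[0,0,0]],
  [[-1.5,0,0],[0,0,0]],
  [[-1.5,0,0],[0,0,0]],
])

```text
time: 14.7
tool_pos: [541.3, -31.4, 27.0]
tcp_rot: [-180.0, -0.3, 164.5]
ft_force: [-7.4, 1.2, 2.4]
finger_gap: 0.0
grip_force: 4.1
```

Emit:
jog_arm([
  [[-0.5,0,0],[0,0,0]],
  [[-1,0,0],[0,0,0]],
  [[-1,0,0],[0,0,0]],
])

```text
time: 15.0
tool_pos: [542.2, -31.6, 27.1]
tcp_rot: [-180.0, -0.3, 164.5]
ft_force: [-8.7, 2.4, 2.1]
finger_gap: -0.3
grip_force: 4.2
```

Emit:
jog_arm([
  [[-0.5,0,0],[0,0,0]],
  [[-1,0,0],[0,0,0]],
  [[-1.5,0,0],[0,0,0]],
  [[-1.5,0,0],[0,0,0]],
])

```text
time: 15.4
tool_pos: [543.8, -32.1, 27.1]
tcp_rot: [-180.0, -0.3, 164.5]
ft_force: [-7.4, 2.9, 2.0]
finger_gap: -0.0
grip_force: 3.6
```

Emit:
jog_arm([
  [[-0.5,0,0],[0,0,0]],
  [[-1,0,0],[0,0,0]],
  [[-1.5,0,0],[0,0,0]],
  [[-1.5,0,0],[0,0,0]],
])

```text
time: 15.8
tool_pos: [545.4, -32.5, 27.1]
tcp_rot: [-180.0, -0.3, 164.5]
ft_force: [-6.0, 3.1, 1.2]
finger_gap: 0.2
grip_force: 3.4
```

Emit:
jog_arm([
  [[-0.5,0,0],[0,0,0]],
  [[-1,0,0],[0,0,0]],
  [[-1.5,0,0],[0,0,0]],
  [[-1.5,0,0],[0,0,0]],
])

```text
time: 16.2
tool_pos: [546.2, -32.8, 27.1]
tcp_rot: [-180.0, -0.3, 164.5]
ft_force: [-10.4, 2.6, 4.9]
finger_gap: 0.1
grip_force: 5.5
```

Emit:
jog_arm([
  [[-0.3,0,0],[0,0,0]],
  [[-0.6,0,-0.3],[0,0,0]],
  [[-0.6,0,-0.3],[0,0,0]],
  [[-0.6,0,-0.3],[0,0,0]],
])

```text
time: 16.6
tool_pos: [546.2, -32.8, 27.0]
tcp_rot: [-180.0, -0.4, 164.5]
ft_force: [-11.4, 4.8, 3.8]
finger_gap: 0.2
grip_force: 6.3
```

Emit:
jog_arm([
  [[-0.3,0,0],[0,0,0]],
  [[-0.6,0,-0.2],[0,0,0]],
  [[-0.6,0,-0.2],[0,0,0]],
  [[-0.6,0,-0.2],[0,0,0]],
])

```text
time: 17.0
tool_pos: [546.4, -32.8, 27.1]
tcp_rot: [-180.0, -0.5, 164.5]
ft_force: [-13.9, 4.0, 4.9]
finger_gap: 0.1
grip_force: 7.1
```

Emit:
jog_arm([
  [[-0.3,0,0],[0,0,0]],
  [[-0.7,0,-0.3],[0,0,0]],
  [[-0.7,0,-0.3],[0,0,0]],
  [[-0.7,0,-0.3],[0,0,0]],
])

```text
time: 17.4
tool_pos: [546.6, -32.9, 27.1]
tcp_rot: [-180.0, -0.5, 164.5]
ft_force: [-15.0, 4.5, 4.9]
finger_gap: 0.2
grip_force: 7.7
```

Emit:
jog_arm([
  [[-0.3,0,0],[0,0,0]],
  [[-0.5,0,-0.2],[0,0,0]],
  [[-0.5,0,-0.2],[0,0,0]],
  [[-0.5,0,-0.2],[0,0,0]],
])

```text
time: 17.8
tool_pos: [546.7, -32.9, 27.1]
tcp_rot: [-180.0, -0.6, 164.5]
ft_force: [-15.5, 4.6, 4.6]
finger_gap: -0.3
grip_force: 8.2
```

Emit:
jog_arm([
  [[2,0,0],[0,0,0]],
  [[4,0,0],[0,0,0]],
  [[6,0,0],[0,0,0]],
  [[8,0,0],[0,0,0]],
  [[10,0,0],[0,0,0]],
  [[12,0,0],[0,0,0]],
  [[14,0,0],[0,0,0]],
  [[16,0,0],[0,0,0]],
  [[18,0,0],[0,0,0]],
  [[20,0,0],[0,0,0]],
])

```text
time: 18.8
tool_pos: [532.3, -28.9, 29.8]
tcp_rot: [180.0, 0.1, 164.5]
ft_force: [0.3, -0.1, 0.5]
finger_gap: -0.0
grip_force: 0.0
```

Emit:
jog_arm([
  [[5,0,0],[0,0,0]],
  [[10,0,0],[0,0,0]],
  [[20,0,0],[0,0,0]],
  [[35,0,0],[0,0,0]],
  [[50,0,-10],[0,0,0]],
  [[60,0,-50],[0,0,0]],
  [[60,0,-90],[0,0,0]],
  [[30,0,-110],[0,0,0]],
  [[0,0,-110],[0,0,0]],
  [[0,0,-110],[0,0,0]],
])

```text
time: 19.8
tool_pos: [534.3, -29.5, 140.4]
tcp_rot: [180.0, 0.2, 164.4]
ft_force: [-1.0, 0.6, -1.1]
finger_gap: 0.3
grip_force: 0.0
```

```bash
python3 chk.py w5 610 -50
python3 - <<'E'
from h import *
im,d=r.snapshot("top"); c=r.camera_params("top"); W=cloud(d,c,c['pose'])
hsv=cv2.cvtColor(im,cv2.COLOR_BGR2HSV)
im,d,c,P,T,s=wrist(); W=cloud(d,c,P); hsv=cv2.cvtColor(im,cv2.COLOR_BGR2HSV)
b=(cv2.inRange(hsv,(95,120,40),(125,255,255))>0)&(W[...,2]>57)&(W[...,2]<67); print('front',b.sum(),rect(W[b][:,:2]),s['tool_pos'],s['time'])
E
```

```text
[534.32022901 -29.53580853 140.40544589] [-1.01524697  0.61965064 -1.06676453]
pack top 518 (array([-39.1,  -1.4]), array([17.8, 36.1]), 0.4) 49.64691787506246
walls 394 (array([-25.2,  -0.2]), array([57. , 31.2]), 90.0) 27.755129693524694
front (array([-60.7,  -0.1]), array([88.9,  8.2]), 89.9)
front 993 (array([551.5, -33.8]), array([87.1,  8.3]), 74.7) [531.20118061 -28.64814756 138.72291519] 19.9
```

View pics/w5.png

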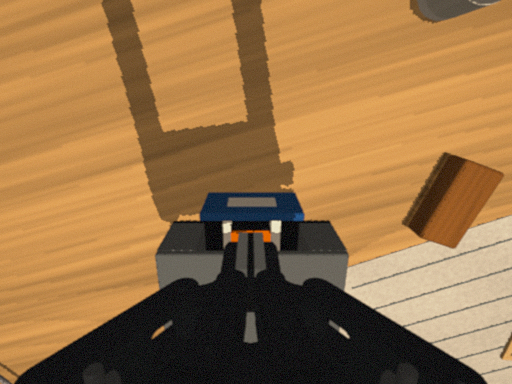

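The blue front is now at (252,207), 65.6 mm further in, and the pack is still flat behind it at (252,237). I'll let the arm settle, then hand in.

Emit:
jog_arm([
  [[0,0,-20],[0,0,0]],
  [[0,0,-20],[0,0,0]],
  [[0,0,-20],[0,0,0]],
  [[0,0,-20],[0,0,0]],
  [[0,0,-20],[0,0,0]],
  [[0,0,-20],[0,0,0]],
])

```text
time: 20.55
tool_pos: [531.4, -28.7, 158.6]
tcp_rot: [-180.0, -0.1, 164.5]
ft_force: [0.4, 0.3, -0.6]
finger_gap: -0.2
grip_force: 0.0
```

```bash
python3 -c "
from bench import r
print(r.hand_in())"
```

```text
the job is handed in; nothing more can be done
None
```

The battery pack is flat in the tray pocket, contacts towards the charger. The tray is latched and stayed in about 65 mm after I let go. The highest force reading was about 17 N, and I handed the job in at about 20.6 s; no verdict came back.

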